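# Sniff the gas cell's gasket seam and put the leak probe away

### The arm

A 6-joint arm with a two-finger parallel gripper is mounted at the origin on the work surface. World frame = base frame: x ahead of the robot, y to its left, z up, the work surface at z = 0. Lengths are in m, angles in degrees, forces in N, time in s.
With the tool pointing down it reaches from about 0.35 to 0.875 m from the base axis. Payload 4.2 kg.
Tool frame: the origin (TCP) lies midway between the tips of the shut fingers; the grasp point (between the pads) lies 19 mm behind it (r.grip_point_offset is the distance from the TCP to the grasp point, in m); z points along the fingers, y is the line along which they close (so a half turn about z gives the same grasp; the last joint's range is limited). The gripper opens to 87 mm and grips with 3 to 60 N. Pads are 19 mm wide; open, the fingers measure 117 mm over their backs; the gripper's body (75 mm by 190 mm) begins 51 mm behind the grasp point.
Start: joints at [-48.266, 22.042, 0.453, 0, -68.411, -14.817], TCP at [0.283, -0.557, 0.223] pointing down, gripper open.
Joint ranges: [-179.83, 179.83], [-69.29, 118.12], [-61.27, 80.66], [-181.25, 117.63], [-171.15, -9.14], [-177.46, 177.46]. Speed limits (degrees/s): [159.86, 159.86, 180, 180, 180, 180].

### API

Orientations are given as [roll, pitch, yaw] about the fixed x, y, z axes, in that order (R = Rz(yaw) Ry(pitch) Rx(roll)).
In Python, from bench import r gives the robot as it stands.
- The arm moves only by the tool play_rows, never from a script. Its argument "motion" is a list that holds one entry, the list of rows, each a list of 7 numbers: the shift along the tool's x, y, z in cm, then the turn, a rotation vector about the tool's x, y, z in degrees, then the opening, from 0 (shut) to 1 (fully open). In form: [[[tx, ty, tz, ax, ay, az, claw], ...]]. A call has 1 to 20 rows; each row shifts and turns the commanded pose from where the row before left it, along the tool's axes as they then stand; what a row does not reach is not made up. A row lasts 1/8 s, in which the tool goes at most 62.5 mm and 10.7 degrees, less where a joint would pass 70% of its speed; a pose out of reach is approached as far as the arm can. A call with a gripper value outside its range is refused whole. The fingers move at their own pace and stop on an object; "newtons" is the grip in N (left out, the last holds). Time passes only in rows, so rows that do not move let the fingers close. It gives the time, the measured TCP pose, the force, the opening and the grip force at its end, in the units of the state.
- r.observe(): the state, without advancing time (a new reading comes with each control period).
- r.capture(name): name is "side" or "top" or "wrist"; returns (picture, depth): 420x560x3 uint8, blue, green, red; 420x560 float32, m along the optical axis (not along the pixel's ray), 0 where there is no reading.
- r.camera_model(name): a dict with "fx", "fy", "cx", "cy" (pixels), "pose" (4x4, takes a point from camera to world coordinates). Camera axes: x right, y down, z forward; pixel columns grow to the right and rows downward; lengths in m; the calibration is good to about 2 mm. A picture is of the moment at which its call begins: read the wrist's pose just before it. camera_model takes no time and is no camera call; for the wrist camera it gives the pose at the moment of the call.
- r.job_done(): hands the job in; it is judged then, once.
The state is a dict: "time_s": time; "joint_pos": joint angles; "dq": joint speeds; "joint_efforts": joint torques, N m; "position": TCP position; "tool_rot": TCP orientation; "wrist_force": force on the tool from outside, world axes, zero at the start; "wrist_torque": the same for the moment, N m; "finger_gap": finger opening in m; "gripper_force": force on a finger pad.
Only numpy, scipy, OpenCV 4.12 (cv2) and the standard library are available. Lean on these libraries where they do the work, as an engineer would, in place of code of your own. Each camera call takes 0.05 s, during which the arm holds its last target. There are 200 camera calls.

### The job

Take the leak probe from its stand and check the gas cell for leaks: guide the probe's nose along the bare orange gasket, from the green dot round the corner to the red dot, slowly (about 3 cm per second) and within 1 cm of it, never pressing hard on the cell. Then lay the probe level in the blue saddles in the open drawer, let go of it, and gently push the drawer fully shut. Leave the glassware and the red bulb where they stand.

Things in the scene. Friction and masses are not known exactly. Their poses are not given: they have to be found in the camera images.
- probe: Leak probe: yellow handle 130 x 28 x 28 mm with a black grip band in its middle; a steel neck at its front bends straight down to a black nose. Origin: centre of the handle's underside at the band (grip it there from above, fingers closing along its y; it balances there). x along the handle to the nose, z up; the handle runs from x = -70 to +60 mm. About 0.2 kg. Starts level in the white stand
- nose (a point): Tip of the probe's black nose, 6 mm wide: 85 mm ahead (x) of the probe's origin and 36 mm below it
- stand_rest (a point): Centre of the white stand that first holds the probe, at its notch floors, 45 mm above the table. Two saddles 12 mm thick, 88 mm apart along the handle, notches 40 mm wide between lips 12 mm high; free room between the saddles
- cell: Gas cell fixed to the table: aluminium block 200 (x) by 136 (y) by 50 mm high, origin at the centre of its underside. A flush orange gasket 6 mm wide lies bare on two sides of its blue cover, an L on top; green dot beside its start, red dot beside its end. Other sides: dark clamp bars 8 mm high. On the cover a gauge 15 mm and bolts 5 mm high; two pipe stubs at -x
- drawer_rest (a point): Centre of the blue saddles in the drawer, at their notch floors, 67 mm above the table; moves with the drawer. x: the way the drawer shuts; y: the line along which the handle shall lie (nose to either end). Two saddles 88 mm apart along y, notches 40 mm wide, lips 12 mm high. Drawer floor 45 mm below, front wall 67 mm to -x, side walls 114 mm to either side, all 31 mm higher than this point
- unit_drawer0 (a joint): How far the drawer is open, m: 0 shut, it starts about 0.15 open, slides to 0.165. White drawer unit 240 mm deep, 270 mm wide, 120 mm high, fixed to the table, with one drawer with a grey front; light running (a few N)
- unit_drawer0_handle (a point): Middle of the drawer's steel bar handle, an 11 mm bar 120 mm long along y, 35 mm in front (-x) of the drawer's front face, 82 mm above the table; moves with the drawer
- seam_0 (a point): Point 0 of the seam, 3 mm above the middle of the orange gasket, at (-65, -45, 53) mm in the cell's frame: the start, by the green dot
- seam_1 (a point): Point 1 of the seam, 3 mm above the middle of the orange gasket, at (-39, -45, 53) mm in the cell's frame
- seam_2 (a point): Point 2 of the seam, 3 mm above the middle of the orange gasket, at (-13, -45, 53) mm in the cell's frame
- seam_3 (a point): Point 3 of the seam, 3 mm above the middle of the orange gasket, at (13, -45, 53) mm in the cell's frame
- seam_4 (a point): Point 4 of the seam, 3 mm above the middle of the orange gasket, at (39, -45, 53) mm in the cell's frame
- seam_5 (a point): Point 5 of the seam, 3 mm above the middle of the orange gasket, at (65, -45, 53) mm in the cell's frame: the corner of the L
- seam_6 (a point): Point 6 of the seam, 3 mm above the middle of the orange gasket, at (65, -19, 53) mm in the cell's frame
- seam_7 (a point): Point 7 of the seam, 3 mm above the middle of the orange gasket, at (65, 7, 53) mm in the cell's frame
- seam_8 (a point): Point 8 of the seam, 3 mm above the middle of the orange gasket, at (65, 33, 53) mm in the cell's frame: the end, by the red dot
- flask: Bystander: green glass conical flask, 82 mm across, 122 mm tall, origin at the centre of its underside
- amber_bottle: Bystander: amber bottle with black cap, 52 mm across, 110 mm tall, origin at the centre of its underside
- beaker: Bystander: clear glass beaker, 72 mm across, 90 mm tall, origin at the centre of its underside
- jar: Bystander: amber jar, 80 mm across, 110 mm tall, origin at the centre of its underside
- bulb: Bystander: red pipette bulb, 62 mm across, 85 mm tall, origin at the centre of its underside
Not all that is in view belongs to the job. Several things have the shape of the probe; the one meant has the colours described above.

How it is judged (in metres and radians):
On the way, in this order (a step that is already met when the one before it is completed fails the run):
1. the nose is within 12 mm of seam point 0 (start, green dot) for 0.35 s (distance between nose and seam_0 below 0.012 m), for 0.35 s.
2. the nose is within 12 mm of seam point 1 for 0.35 s (distance between nose and seam_1 below 0.012 m), for 0.35 s.
3. the nose is within 12 mm of seam point 2 for 0.35 s (distance between nose and seam_2 below 0.012 m), for 0.35 s.
4. the nose is within 12 mm of seam point 3 for 0.35 s (distance between nose and seam_3 below 0.012 m), for 0.35 s.
5. the nose is within 12 mm of seam point 4 for 0.35 s (distance between nose and seam_4 below 0.012 m), for 0.35 s.
6. the nose is within 12 mm of seam point 5 for 0.35 s (distance between nose and seam_5 below 0.012 m), for 0.35 s.
7. the nose is within 12 mm of seam point 6 for 0.35 s (distance between nose and seam_6 below 0.012 m), for 0.35 s.
8. the nose is within 12 mm of seam point 7 for 0.35 s (distance between nose and seam_7 below 0.012 m), for 0.35 s.
9. the nose is within 12 mm of seam point 8 (end, red dot) for 0.35 s (distance between nose and seam_8 below 0.012 m), for 0.35 s.
10. the probe lies in the blue saddles, let go, with the drawer still open (more than 100 mm) (x of probe in the frame of drawer_rest between -0.013 and 0.013 m and y of probe in the frame of drawer_rest between -0.025 and 0.025 m and z of probe in the frame of drawer_rest between -0.006 and 0.008 m and angle between the x axis of probe and the y axis of drawer_rest, either way round below 0.25 rad and angle between probe's own z axis and vertical below 0.2 rad and value of joint unit_drawer0 above 0.1 m and contact force between probe and the fingers below 0.1 N), for 0.2 s.
At the end, for the whole second after the job is handed in: The drawer is shut (less than 8 mm open) with the probe at rest in its blue saddles: its origin within 13 mm across and 25 mm along the saddles' centre, -6 to +8 mm of the notch floors' level, handle along the saddles within 0.25 rad (either way round), upright within 0.2 rad (x of probe in the frame of drawer_rest between -0.013 and 0.013 m and y of probe in the frame of drawer_rest between -0.025 and 0.025 m and z of probe in the frame of drawer_rest between -0.006 and 0.008 m and angle between the x axis of probe and the y axis of drawer_rest, either way round below 0.25 rad and angle between probe's own z axis and vertical below 0.2 rad and value of joint unit_drawer0 below 0.008 m and linear speed of probe below 0.02 m/s); the robot touches nothing.
It fails at once if the probe pressed on the gas cell with more than 12 N (contact force between probe and cell above 12 N).
It fails at once if the drawer slammed: closing faster than 0.4 m/s (velocity of joint unit_drawer0 below -0.4 m/s).
It fails at once if glassware or bulb moved more than 30 mm or tipped over (distance of any of flask, amber_bottle, beaker, jar, bulb from where it was at the start of the episode above 0.03 m or angle between any of flask, amber_bottle, beaker, jar, bulb's own z axis and vertical above 0.5 rad).
It also fails if it takes over 72 s, if anything falls off the work surface, if the arm or the gripper's body presses on something with over 40 N, if the wrist force passes 120 N, or if a joint passes its speed limit or range.

## Working session

There is one attempt and no reset: what is moved stays moved. The work goes in short steps, Python scripts to look and compute and a tool call to move; the robot and the scene stay as the last step left them, time stands still between calls to the robot, and variables do not carry over. Pictures are saved under pics/ and viewed, at most 10 in all, crops included, and the job is handed in when it is done.

Besides the shell and the picture viewer there is one more tool, called in YAML: its name, and indented under it one key for each argument. play_rows: Moves the arm, as the interface text tells. Its arguments: {"type":"object","properties":{"motion":{"type":"array"},"newtons":{"type":"number"}},"required":["motion"]}

```bash
mkdir -p pics; ls; python3 - <<'E'
from bench import r
import cv2,numpy as np
s=r.observe();print(s['time_s'],s['position'],s['tool_rot'],s['finger_gap'])
for n in('side','top'):
    im,d=r.capture(n);cv2.imwrite(f'pics/{n}0.png',im);np.savez(f'{n}0.npz',im=im,d=d)
    m=r.camera_model(n);print(n,m['fx'],m['fy'],m['cx'],m['cy'],np.round(m['pose'],4).tolist())
E
```

```text
pics
0.0 [ 0.28266894 -0.5567377   0.22147155] [ 1.79875790e+02 -3.54217595e-03 -1.53096638e+02] 0.08736200992719381
side 531.6737940981554 531.6737940981554 280.4519398849302 199.63862019975625 [[-0.7251, -0.4584, 0.5139, -0.3532], [-0.6885, 0.4988, -0.5265, 0.872], [-0.015, -0.7356, -0.6773, 1.2396], [0.0, 0.0, 0.0, 1.0]]
top 462.15224405176065 462.15224405176065 274.9791076756423 205.4274227975935 [[-0.0286, -0.9981, 0.0544, 0.4545], [-0.9994, 0.0276, -0.0188, -0.0044], [0.0173, -0.0549, -0.9983, 1.6828], [0.0, 0.0, 0.0, 1.0]]
```

View pics/top0.png

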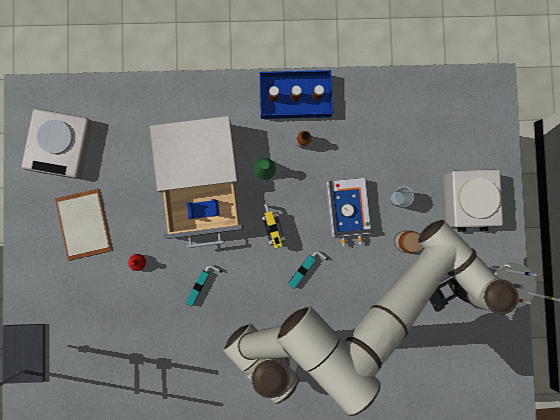

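View pics/side0.png

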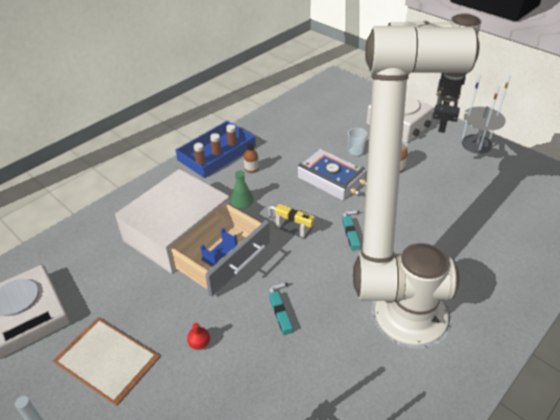

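The top view shows the yellow probe in its stand at about (272,226) with the nose towards (266,208), and the cell at (348,210), with the red dot at (338,185) and the stubs towards the bottom. The open drawer has its blue saddles at (205,209), the flask is at (264,168) and the bulb at (137,262). The side view agrees: probe (294,217), cell (333,173), saddles (220,246).

```bash
cat > h.py <<'E'
import numpy as np,cv2
from bench import r
def load(n):
    z=np.load(n+'0.npz');return z['im'],z['d'],r.camera_model(n)
def pts(m,d,u,v):
    z=d[v,u];P=np.c_[(u-m['cx'])*z/m['fx'],(v-m['cy'])*z/m['fy'],z]
    return P@m['pose'][:3,:3].T+m['pose'][:3,3]
def plane(m,uv,z):
    uv=np.atleast_2d(np.asarray(uv,float));D=np.c_[(uv[:,0]-m['cx'])/m['fx'],(uv[:,1]-m['cy'])/m['fy'],np.ones(len(uv))]@m['pose'][:3,:3].T
    o=m['pose'][:3,3];return o+D*((z-o[2])/D[:,2])[:,None]
def rect(P):
    c,s,a=cv2.minAreaRect((P[:,:2]*1000).astype(np.float32));return np.round(c,1),np.round(s,1),round(a,1)
def mask(im,lo,hi,box):
    h=cv2.inRange(cv2.cvtColor(im,cv2.COLOR_BGR2HSV),lo,hi);o=np.zeros_like(h);x0,y0,x1,y1=box;o[y0:y1,x0:x1]=h[y0:y1,x0:x1];return o
E
python3 - <<'E'
from h import *
B={'top':dict(pr=(250,195,295,255),cell=(320,170,380,250),dr=(180,190,225,225)),'side':dict(pr=(262,190,325,245),cell=(290,140,375,200),dr=(190,220,250,270))}
for n in B:
    im,d,m=load(n)
    for k,lo,hi,b,z in (('yellow',(20,120,60),(33,255,255),'pr',.073),('orange',(5,110,80),(19,255,255),'cell',.05),('red',(0,150,80),(4,255,255),'cell',.05),('green',(40,80,40),(90,255,255),'cell',.05),('bluecov',(100,120,40),(130,255,255),'cell',.05),('saddle',(105,120,30),(130,255,255),'dr',.079)):
        M=mask(im,lo,hi,B[n][b]);v,u=np.nonzero(M)
        if len(u)<2: print(n,k,len(u));continue
        P=pts(m,d,u,v);Q=plane(m,np.c_[u,v],z)
        print(n,k,len(u),'z pct',np.round(np.percentile(P[:,2],[5,50,95])*1000),'planerect',*rect(Q),'topdepthrect',*(rect(P[abs(P[:,2]-z)<.008]) if (abs(P[:,2]-z)<.008).sum()>2 else ()))
t=load('top')[0][170:255,160:390];cv2.imwrite('pics/c1.png',cv2.resize(t,None,fx=3.4,fy=3.4,interpolation=cv2.INTER_CUBIC))
E
```

```text
top yellow 229 z pct [ 9. 72. 77.] planerect [460.  -25.4] [128.5  30. ] 15.3 topdepthrect [459.7 -24.3] [128.9  27.7] 15.4
top orange 126 z pct [35. 48. 56.] planerect [ 504.4 -304.2] [192.1  86.6] 2.3 topdepthrect [ 504.8 -305.2] [191.4  84.3] 3.5
top red 8 z pct [45. 50. 55.] planerect [ 610.1 -257.8] [7.1 7.2] 87.9 topdepthrect [ 609.7 -257.7] [7.2 7.8] 2.8
top green 11 z pct [44. 52. 58.] planerect [ 470.3 -361.2] [10.  10.1] 43.2 topdepthrect [ 470.8 -360.4] [10.  12.4] 47.5
top bluecov 846 z pct [44. 50. 57.] planerect [ 519.9 -292.8] [145.   90.1] 4.0 topdepthrect [ 519.8 -292.8] [144.3  92.2] 3.6
top saddle 484 z pct [21. 30. 77.] planerect [538.6 217. ] [ 57.2 108.2] 5.5 topdepthrect [539.6 222.1] [55.4 97. ] 6.8
side yellow 314 z pct [52. 70. 77.] planerect [452. -12.] [133.5  47.2] 15.6 topdepthrect [458.3 -20.5] [127.3  35.4] 14.1
side orange 16 z pct [25. 34. 40.] planerect [ 403.1 -280.5] [ 8.8 77. ] 3.3 topdepthrect
side red 0
side green 0
side bluecov 247 z pct [45. 50. 56.] planerect [ 521.7 -290.9] [130.6  74.8] 3.6 topdepthrect [ 521.3 -291.1] [134.8  80.6] 2.3
side saddle 508 z pct [25. 42. 76.] planerect [523.9 243. ] [ 76.4 125.6] 5.5 topdepthrect [537.7 228.1] [57.  98.8] 4.5
```

View pics/c1.png

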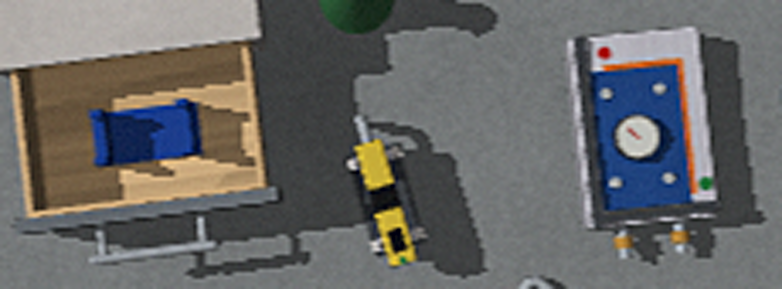

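The crop confirms the layout. The orange L runs up the cell's right side to the corner and then left to the red dot, so cell x points up in the image with a yaw of about +4°. The probe's nose points up-left (yaw about 15°), and the saddles have a yaw of about 6°. The sizes match what was given: handle 129x28, saddles 97x56. Next I'll move above the cell for a close wrist look.

play_rows:
  motion:
    - [[-4.4, 2.56, -1.3, 0, 0, 0, 1], [-4.4, 2.56, -1.3, 0, 0, 0, 1], [-4.4, 2.56, -1.3, 0, 0, 0, 1], [-4.4, 2.56, -1.3, 0, 0, 0, 1], [-4.4, 2.56, -1.3, 0, 0, 0, 1], [-4.4, 2.56, -1.3, 0, 0, 0, 1], [0, 0, 0, 0, 0, 7.7, 1], [0, 0, 0, 0, 0, 7.7, 1], [0, 0, 0, 0, 0, 7.7, 1], [0, 0, 0, 0, 0, 0, 1]]
  newtons: 30

```text
time_s: 1.35
position: [0.4486, -0.3006, 0.3001]
tool_rot: [180.0, -0.0, -176.1]
wrist_force: [0.4, 0.8, -0.0]
finger_gap: 0.0869
gripper_force: 0.0
```

```bash
python3 - <<'E'
from h import *
s=r.observe();print(s['time_s'],s['position'],s['tool_rot'])
m=r.camera_model('wrist');im,d=r.capture('wrist');cv2.imwrite('pics/w1.png',im);np.savez('w1.npz',im=im,d=d,P=m['pose'],k=[m[k] for k in('fx','fy','cx','cy')])
print(m['fx'],np.round(m['pose'],3).tolist())
E
```

```text
1.35 [ 0.44861917 -0.300592    0.30010998] [ 1.79968709e+02 -4.64374123e-02 -1.76089753e+02]
302.9898851818223 [[-0.069, 0.955, 0.288, 0.371], [0.998, 0.065, 0.02, -0.306], [0.001, 0.289, -0.957, 0.462], [0.0, 0.0, 0.0, 1.0]]
```

View pics/w1.png

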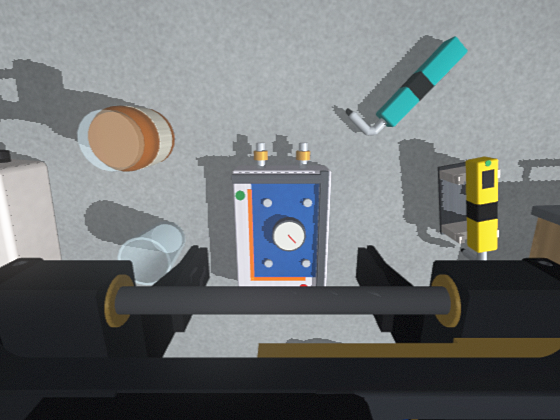

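The wrist view shows the cell centred near (283,225), with the green dot at (240,195), the orange L down the left to a corner at about (252,278), and the red dot at (304,287). The probe is at (482,205). I'll fit both from this view.

```bash
python3 - <<'E'
from h import *
z=np.load('w1.npz');im,d=z['im'],z['d'];m=dict(zip(('fx','fy','cx','cy'),z['k']),pose=z['P'])
def line(P): 
    vx,vy,x,y=cv2.fitLine((P[:,:2]*1000).astype(np.float32),cv2.DIST_HUBER,0,.1,.1).ravel();return np.array([x,y]),np.array([vx,vy])
def PL(M,zz):
    v,u=np.nonzero(M);return plane(m,np.c_[u,v]+0.0,zz)
A=PL(mask(im,(5,110,80),(19,255,255),(242,180,256,272)),.05);B=PL(mask(im,(5,110,80),(19,255,255),(256,272,310,286)),.05)
pa,va=line(A);pb,vb=line(B);t=np.linalg.solve(np.c_[va,-vb],pb-pa);corner=pa+t[0]*va
va*=np.sign(va[0]);print('orange',len(A),len(B),'corner',corner,'yawA',np.degrees(np.arctan2(va[1],va[0])),'dirB',np.degrees(np.arctan2(vb[1],vb[0])),'extent A along',np.ptp(A[:,:2]@va)*1000)
y=np.arctan2(va[1],va[0]);ex=np.array([np.cos(y),np.sin(y)]);ey=np.array([-ex[1],ex[0]])
o=corner-65*ex+45*ey;print('cell origin',o)
for k,lo,hi,b in(('green',(40,80,40),(90,255,255),(225,180,256,210)),('red',(0,150,80),(4,255,255),(290,275,315,292)),('cover',(100,120,40),(130,255,255),(245,175,320,290))):
    P=PL(mask(im,lo,hi,b),.05);c=P[:,:2].mean(0)*1000-o;print(k,len(P),'cell xy',c@ex,c@ey,rect(P))
v,u=np.nonzero(mask(im,(20,120,60),(33,255,255),(450,140,510,262)));P=pts(m,d,u,v);print('yz',np.percentile(P[:,2],[5,50,95]))
sel=abs(P[:,2]-.073)<.006;print('yellow depth',rect(P[sel]));print('plane',rect(plane(m,np.c_[u,v],.073)))
# black band centre
v,u=np.nonzero(mask(im,(0,0,0),(180,255,60),(466,195,502,225)));P=pts(m,d,u,v);s=abs(P[:,2]-.073)<.006;print('band',rect(P[s]),s.sum())
print('cell z',np.median(pts(m,d,*np.nonzero(mask(im,(100,120,40),(130,255,255),(245,175,320,290)))[::-1])[:,2]))
E
```

```text
orange 302 196 corner [ 601.2304  -335.67413] yawA 3.9235559 dirB -87.322136 extent A along 126.15025865811441
cell origin [ 533.3036  -295.22726]
green 66 cell xy -64.23880558162286 -57.87541867927848 (array([ 473.1, -357.2]), array([11.6, 11.2]), 1.8)
red 5 cell xy 77.05122836148287 33.06489368720432 (array([ 607.9, -257. ]), array([0. , 6.1]), 3.9)
cover 4692 cell xy -13.84274827760576 3.668362830964499 (array([ 523.9, -290.8]), array([141.6,  92.1]), 3.9)
yz [0.05010748 0.07156361 0.07352129]
yellow depth (array([462. , -24.2]), array([129.3,  28.7]), 15.2)
plane (array([461.2, -32.8]), array([134.4,  40.7]), 15.5)
band (array([467.7, -24.2]), array([24.3, 26.4]), 15.5) 352
cell z 0.05012226630523264
```

play_rows:
  motion:
    - [[-0.74, 5.5, 1.6, 0, 0, 0, 1], [-0.74, 5.5, 1.6, 0, 0, 0, 1], [-0.74, 5.5, 1.6, 0, 0, 0, 1], [-0.74, 5.5, 1.6, 0, 0, 0, 1], [-0.74, 5.5, 1.6, 0, 0, 0, 1], [0, 0, 2, 0, 0, -5.7, 0.9], [0, 0, 2, 0, 0, -5.7, 0.9], [0, 0, 3, 0, 0, 0, 0.9], [0, 0, 3, 0, 0, 0, 0.9], [0, 0, 3, 0, 0, 0, 0.9], [0, 0, 3, 0, 0, 0, 0.9], [0, 0, 1.5, 0, 0, 0, 0.9], [0, 0, 0.5, 0, 0, 0, 0.9], [0, 0, 0, 0, 0, 0, 0.9]]

```text
time_s: 3.15
position: [0.4676, -0.0239, 0.0407]
tool_rot: [-180.0, 0.0, -164.7]
wrist_force: [-0.5, -1.1, -0.4]
finger_gap: 0.0782
gripper_force: 0.0
```

play_rows:
  motion:
    - [[0, 0, 0, 0, 0, 0, 0], [0, 0, 0, 0, 0, 0, 0], [0, 0, 0, 0, 0, 0, 0], [0, 0, 0, 0, 0, 0, 0], [0, 0, 0, 0, 0, 0, 0], [0, 0, 0, 0, 0, 0, 0]]
  newtons: 40

```text
time_s: 3.9
position: [0.4674, -0.0239, 0.0406]
tool_rot: [180.0, 0.0, -164.8]
wrist_force: [-1.0, 0.0, 0.1]
finger_gap: 0.028
gripper_force: 40.0
```

play_rows:
  motion:
    - [[0, 0, -1.5, 0, 0, 0, 0], [0, 0, -3.5, 0, 0, 0, 0], [0, 0, -4.5, 0, 0, 0, 0], [0, 0, -4.5, 0, 0, 0, 0], [0, 0, 0, 0, 0, 5.7, 0], [0, 0, 0, 0, 0, 5.7, 0], [0.97, -3.0, 0, 0, 0, 0, 0], [1.5, -4.6, 0, 0, 0, 0, 0], [1.5, -4.7, 0, 0, 0, 0, 0], [1.5, -4.7, 0, 0, 0, 0, 0], [1.5, -4.7, 0, 0, 0, 0, 0], [1.5, -4.6, 0, 0, 0, 0, 0], [1.0, -3.2, 0, 0, 0, 0, 0], [0.8, -2.5, 2, 0, 0, 0, 0], [0, 0, 3, 0, 0, 0, 0], [0, 0, 1.8, 0, 0, 0, 0], [0, 0, 0, 0, 0, 0, 0], [0, 0, 0, 0, 0, 0, 0]]

```text
time_s: 6.15
position: [0.3866, -0.3502, 0.113]
tool_rot: [-180.0, 0.0, -176.2]
wrist_force: [0.4, 0.3, -1.5]
finger_gap: 0.0277
gripper_force: 40.0
```

```bash
python3 - <<'E'
from h import *
s=r.observe();print(s['time_s'],s['position'],s['tool_rot'],s['finger_gap'],s['wrist_force'])
a=np.radians(s['tool_rot'][2]);ex=-np.array([np.cos(a),np.sin(a)]);p=s['position']
nose=np.r_[p[:2]+.085*ex,p[2]-.0316];print('nose pred',nose)
m=r.camera_model('wrist');wi,d=r.capture('wrist')
v,u=np.nonzero(mask(wi,(20,120,60),(33,255,255),(0,0,560,420)));P=pts(m,d,u,v)
top=P[:,2]>p[2]+.025;print('yellow',len(u),'z',np.percentile(P[:,2],[10,50,90]))
if top.sum()>5:
    Q=P[top][:,:2]-p[:2];ey=np.array([-ex[1],ex[0]]);print('along',np.percentile(Q@ex,[0,5,95,100]),'across',np.percentile(Q@ey,[2,50,98]), rect(P[top]))
im,_=r.capture('side');S=r.camera_model('side')
def proj(X): c=S['pose'][:3,:3].T@(np.asarray(X)-S['pose'][:3,3]);return c[:2]/c[2]*S['fx']+[S['cx'],S['cy']]
n=proj(nose);g=proj([.4715,-.3445,.053]);print('side px nose',n,'seam0',g)
x,y=int(n[0])-60,int(n[1])-50;c=cv2.resize(im[y:y+100,x:x+120],None,fx=4,fy=4,interpolation=cv2.INTER_CUBIC)
for q,k in((n,(255,0,255)),(g,(0,255,0))): cv2.circle(c,tuple(int(t) for t in (q-[x,y]+.5)*4),4,k,1)
w=cv2.resize(wi,None,fx=.57,fy=.57)
o=np.zeros((400,800,3),np.uint8);o[:,:480]=c;o[:w.shape[0],480:480+w.shape[1]]=w[:,:320];cv2.imwrite('pics/n1.png',o)
E
```

```text
6.15 [ 0.38660974 -0.35020942  0.11300802] [-1.79973109e+02  2.69331889e-02 -1.76165430e+02] 0.027727443719946267 [ 0.36194881  0.34088819 -1.54489802]
nose pred [ 0.47141945 -0.34452496  0.08140802]
yellow 12923 z [0.14397057 0.14552244 0.21177273]
along [-0.07843676 -0.06492598  0.02350154  0.03240248] across [-0.03067708  0.00302467  0.04326099] (array([ 368.2, -350.5]), array([ 75.5, 100.9]), 61.5)
side px nose [354.37849614 161.44830096] seam0 [353.7154711  167.78297732]
```

View pics/n1.png

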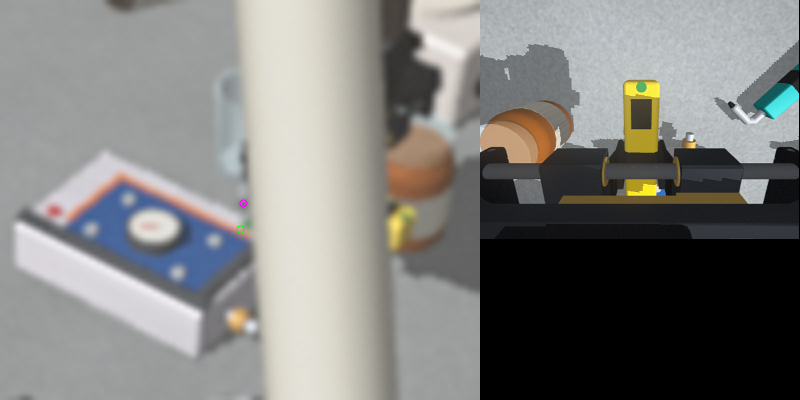

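The predicted nose (magenta at (243,203)) falls on the dark nose tip just left of the arm, above seam 0 by the green dot. The handle sits straight in the fingers, with its top at z = 0.1455 as predicted. I'll descend and start the trace.

play_rows:
  motion:
    - [[0, 0, 1, 0, 0, 0, 0], [0, 0, 0.9, 0, 0, 0, 0], [0, 0, 0.4, 0, 0, 0, 0], [0, 0, 0.2, 0, 0, 0, 0], [0, 0, 0, 0, 0, 0, 0], [0, 0, 0, 0, 0, 0, 0], [-0.37, 0, 0, 0, 0, 0, 0], [-0.37, 0, 0, 0, 0, 0, 0], [-0.37, 0, 0, 0, 0, 0, 0], [-0.37, 0, 0, 0, 0, 0, 0], [-0.37, 0, 0, 0, 0, 0, 0], [-0.37, 0, 0, 0, 0, 0, 0], [-0.37, 0, 0, 0, 0, 0, 0]]

```text
time_s: 7.88
position: [0.4123, -0.3483, 0.0875]
tool_rot: [180.0, -0.0, -176.2]
wrist_force: [-0.4, -0.1, -2.4]
finger_gap: 0.0276
gripper_force: 40.0
```

```bash
cat > chk.py <<'E'
from h import *
s=r.observe();p=s['position'];a=np.radians(s['tool_rot'][2]);ex=-np.array([np.cos(a),np.sin(a)])
n=np.r_[p[:2]+.085*ex,p[2]-.0316];y=np.radians(3.92);c=np.array([[np.cos(y),np.sin(y)],[-np.sin(y),np.cos(y)]])@(n[:2]-[.5333,-.2952])
print(s['time_s'],'nose cell mm',np.round(c*1000,1),round(n[2]*1000,1),'F',np.round(s['wrist_force'],1),s['finger_gap'])
E
python3 chk.py; python3 - <<'E'
from h import *
s=r.observe();p=s['position'];a=np.radians(s['tool_rot'][2]);ex=-np.array([np.cos(a),np.sin(a)]);ey=np.array([-ex[1],ex[0]])
m=r.camera_model('wrist');wi,d=r.capture('wrist')
v,u=np.nonzero(mask(wi,(20,120,60),(33,255,255),(240,120,320,265)));P=pts(m,d,u,v)
Q=P[(abs(P[:,2]-p[2]-.0324)<.005)][:,:2]-p[:2];print('rear',np.percentile(Q@ex,[0,2,5]),'across',np.percentile(Q@ey,[2,50,98]))
E
```

```text
7.875 nose cell mm [-39.3 -44.9] 55.9 F [-0.4 -0.1 -2.4] 0.027633619478190333
rear [-0.06969004 -0.06895768 -0.0677427 ] across [-0.01250464  0.00090599  0.0139427 ]
```

The handle's rear end is 69.7 mm behind the grasp (70 mm expected), so the nose prediction holds. I'll continue along the seam.

play_rows:
  motion:
    - [[-0.37, 0, 0, 0, 0, 0, 0], [-0.37, 0, 0, 0, 0, 0, 0], [-0.37, 0, 0, 0, 0, 0, 0], [-0.37, 0, 0, 0, 0, 0, 0], [-0.37, 0, 0, 0, 0, 0, 0], [-0.37, 0, 0, 0, 0, 0, 0], [-0.37, 0, 0, 0, 0, 0, 0], [-0.37, 0, 0, 0, 0, 0, 0], [-0.37, 0, 0, 0, 0, 0, 0], [-0.37, 0, 0, 0, 0, 0, 0], [-0.37, 0, 0, 0, 0, 0, 0], [-0.37, 0, 0, 0, 0, 0, 0], [-0.37, 0, 0, 0, 0, 0, 0], [-0.37, 0, 0, 0, 0, 0, 0], [-0.37, 0, 0, 0, 0, 0, 0], [-0.37, 0, 0, 0, 0, 0, 0], [-0.37, 0, 0, 0, 0, 0, 0], [-0.37, 0, 0, 0, 0, 0, 0], [-0.37, 0, 0, 0, 0, 0, 0], [-0.37, 0, 0, 0, 0, 0, 0]]

```text
time_s: 10.42
position: [0.4862, -0.3434, 0.0875]
tool_rot: [-180.0, -0.0, -176.2]
wrist_force: [0.9, -0.8, -1.7]
finger_gap: 0.0277
gripper_force: 40.0
```

```bash
python3 chk.py
```

```text
10.425 nose cell mm [ 34.7 -45. ] 55.9 F [ 0.9 -0.8 -1.7] 0.02769807814869747
```

play_rows:
  motion:
    - [[-0.38, 0, 0, 0, 0, 0, 0], [-0.38, 0, 0, 0, 0, 0, 0], [-0.38, 0, 0, 0, 0, 0, 0], [-0.38, 0, 0, 0, 0, 0, 0], [-0.38, 0, 0, 0, 0, 0, 0], [-0.38, 0, 0, 0, 0, 0, 0], [-0.38, 0, 0, 0, 0, 0, 0], [-0.38, 0, 0, 0, 0, 0, 0], [0, 0.37, 0, 0, 0, 0, 0], [0, 0.37, 0, 0, 0, 0, 0], [0, 0.37, 0, 0, 0, 0, 0], [0, 0.37, 0, 0, 0, 0, 0], [0, 0.37, 0, 0, 0, 0, 0], [0, 0.37, 0, 0, 0, 0, 0], [0, 0.37, 0, 0, 0, 0, 0], [0, 0.37, 0, 0, 0, 0, 0], [0, 0.37, 0, 0, 0, 0, 0], [0, 0.37, 0, 0, 0, 0, 0], [0, 0.37, 0, 0, 0, 0, 0], [0, 0.37, 0, 0, 0, 0, 0]]

```text
time_s: 12.92
position: [0.5133, -0.2969, 0.0876]
tool_rot: [-180.0, -0.0, -176.2]
wrist_force: [0.4, 0.1, -3.7]
finger_gap: 0.0277
gripper_force: 40.0
```

```bash
python3 chk.py
```

```text
12.925 nose cell mm [64.9 -0.4] 56.0 F [ 0.4  0.1 -3.7] 0.02768045827484715
```

play_rows:
  motion:
    - [[0, 0.37, 0, 0, 0, 0, 0], [0, 0.37, 0, 0, 0, 0, 0], [0, 0.37, 0, 0, 0, 0, 0], [0, 0.37, 0, 0, 0, 0, 0], [0, 0.37, 0, 0, 0, 0, 0], [0, 0.37, 0, 0, 0, 0, 0], [0, 0.37, 0, 0, 0, 0, 0], [0, 0.37, 0, 0, 0, 0, 0], [0, 0.37, 0, 0, 0, 0, 0], [0, 0, 0, 0, 0, 0, 0], [0, 0, 0, 0, 0, 0, 0], [0, 0, 0, 0, 0, 0, 0], [0, 0, 0, 0, 0, 0, 0]]

```text
time_s: 14.55
position: [0.5111, -0.264, 0.0875]
tool_rot: [-180.0, 0.0, -176.2]
wrist_force: [-0.3, -0.4, -2.7]
finger_gap: 0.0276
gripper_force: 40.0
```

```bash
python3 chk.py
```

```text
14.55 nose cell mm [65.  32.5] 55.9 F [-0.3 -0.4 -2.7] 0.02760340833692855
```

play_rows:
  motion:
    - [[0, 0, -1.5, 0, 0, 0, 0], [0, 0, -3.5, 0, 0, 0, 0], [0, 0, -4, 0, 0, 0, 0], [0, 0, -3, 0, 0, 0, 0], [-0.6, 3, -0.5, 0, 0, 0, 0], [-0.95, 5, -0.5, 0, 0, 0, 0], [-0.95, 5, -0.5, 0, 0, 0, 0], [-0.95, 5, -0.5, 0, 0, 0, 0], [-0.95, 5, -0.5, 0, 0, 0, 0], [-0.95, 5, -0.5, 0, 0, 0, 0], [-0.95, 5, -0.5, 0, 0, 0, 0], [-0.95, 5, -0.5, 0, 0, 0, 0], [-0.4, 2, -0.2, 0, 0, 0, 0], [0, 0, 0, 0, 0, 0, 0], [0, 0, 0, 0, 0, 0, 0]]

```text
time_s: 16.42
position: [0.5605, 0.1393, 0.2497]
tool_rot: [-180.0, -0.0, -176.2]
wrist_force: [-0.5, -0.3, -2.0]
finger_gap: 0.0274
gripper_force: 40.0
```

```bash
python3 - <<'E'
from h import *
s=r.observe();print(s['time_s'],s['position'],s['tool_rot'])
m=r.camera_model('wrist');im,d=r.capture('wrist');cv2.imwrite('pics/w2.png',im);np.savez('w2.npz',im=im,d=d,P=m['pose'],k=[m[k] for k in('fx','fy','cx','cy')])
E
```

```text
16.425 [0.56047082 0.13933533 0.24971791] [-1.79979356e+02 -2.75335275e-02 -1.76228756e+02]
```

View pics/w2.png

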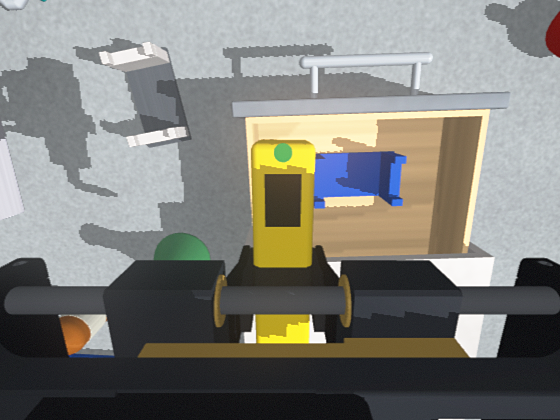

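The view shows the drawer's bar handle from (305,62) to (430,58), the grey front's top edge from (235,105) to (508,98), and the +y saddle with lips at (398,157) and (395,203). The held probe hides the other saddle.

```bash
python3 - <<'E'
from h import *
z=np.load('w2.npz');im,d=z['im'],z['d'];m=dict(zip(('fx','fy','cx','cy'),z['k']),pose=z['P'])
v,u=np.mgrid[0:420,0:560];u,v=u.ravel(),v.ravel();P=pts(m,d,u,v);ok=d[v,u]>0
def sel(b,lo,hi): return ok&(u>=b[0])&(v>=b[1])&(u<b[2])&(v<b[3])&(P[:,2]>lo)&(P[:,2]<hi)
def line(Q):
    a,b,x,y=cv2.fitLine((Q[:,:2]*1000).astype(np.float32),cv2.DIST_HUBER,0,.1,.1).ravel();s=np.sign(b);return np.round([x,y],1),np.degrees(np.arctan2(-a*s,b*s))
S=sel((230,85,515,125),.092,.104);print('front top',S.sum(),rect(P[S]),line(P[S]),np.median(P[S][:,2]))
S=sel((290,45,440,72),.07,.095);print('bar',S.sum(),rect(P[S]),line(P[S]),np.percentile(P[S][:,2],[5,50,95]))
M=mask(im,(105,120,30),(130,255,255),(312,140,410,215)).ravel()>0
S=sel((312,140,410,215),.071,.086)&M;print('blue lips',S.sum(),rect(P[S]),np.percentile(P[S][:,2],[5,50,95]))
S=sel((375,140,410,215),.06,.086)&M;Q=P[S];print('far saddle',S.sum(),rect(Q),np.percentile(Q[:,2],[5,50,95]),'x',Q[:,0].min(),Q[:,0].max(),'y',Q[:,1].min(),Q[:,1].max())
for nm,b in(('right wall',(455,105,500,250)),):
    S=sel(b,.092,.104);print(nm,S.sum(),rect(P[S]))
S=sel((240,100,515,255),.092,.104);print('all walls',S.sum(),rect(P[S]),'y',P[S][:,1].min(),P[S][:,1].max())
S=sel((200,255,240,270),.1,.14);
T,dt,tm=load('top')
v,u=np.nonzero(mask(T,(105,120,30),(130,255,255),(180,190,225,225)));Q=pts(tm,dt,u,v);Q=Q[(Q[:,2]>.071)&(Q[:,2]<.086)];print('top lips',len(Q),rect(Q))
v,u=np.mgrid[195:245,155:250];u,v=u.ravel(),v.ravel();Q=pts(tm,dt,u,v);Q=Q[(Q[:,2]>.09)&(Q[:,2]<.106)];print('top walls',len(Q),rect(Q))
E
```

```text
front top 1677 (array([465.2, 215.9]), array([ 29.2, 244.1]), 3.8) (array([472.1, 219.3], dtype=float32), np.float32(5.4106402)) 0.09748534774950679
bar 1713 (array([421.2, 212.3]), array([ 17.6, 129.8]), 3.8) (array([420.7, 212.1], dtype=float32), np.float32(5.391906)) [0.08274742 0.08593335 0.08775297]
blue lips 329 (array([541.8, 224.7]), array([55.8, 99.5]), 5.2) [0.07454287 0.0783341  0.079492  ]
far saddle 614 (array([537.8, 268.1]), array([55.9, 12.1]), 5.6) [0.06314879 0.06693562 0.07910345] x 0.5098541107007116 0.5657354443775188 y 0.25978666877863366 0.2761642097610152
right wall 1447 (array([532.6, 334.9]), array([153.3,  34.6]), 11.4)
all walls 3130 (array([545.4, 231.1]), array([155.2, 259.4]), 5.5) y 0.09460133445998654 0.367004216384362
top lips 38 (array([539.6, 222.1]), array([55.4, 97. ]), 6.8)
top walls 417 (array([499.9, 216.7]), array([267.4, 168. ]), 88.5)
```

play_rows:
  motion:
    - [[0, 0, 0, 0, 0, -10.18, 0], [0, 0, 0, 0, 0, -10.18, 0], [0, 0, 0, 0, 0, -10.18, 0], [0, 0, 0, 0, 0, -10.18, 0], [0, 0, 0, 0, 0, -10.18, 0], [0, 0, 0, 0, 0, -10.18, 0], [0, 0, 0, 0, 0, -10.18, 0], [0, 0, 0, 0, 0, -10.18, 0], [0, 0, 0, 0, 0, -10.18, 0], [-3, 0.4, 0, 0, 0, 0, 0], [-3.6, 0.4, 0, 0, 0, 0, 0], [-2.06, 0.26, 1, 0, 0, 0, 0], [0, 0, 4, 0, 0, 0, 0], [0, 0, 5, 0, 0, 0, 0], [0, 0, 3.5, 0, 0, 0, 0], [0, 0, 1.5, 0, 0, 0, 0], [0, 0, 0, 0, 0, 0, 0], [0, 0, 0, 0, 0, 0, 0]]

```text
time_s: 18.73
position: [0.5433, 0.2261, 0.1013]
tool_rot: [-179.8, 0.1, -84.6]
wrist_force: [0.2, -0.2, -1.7]
finger_gap: 0.0276
gripper_force: 40.0
```

play_rows:
  motion:
    - [[0, 0, 1.2, 0, 0, 0, 0], [0, 0, 0.9, 0, 0, 0, 0], [0, 0, 0.6, 0, 0, 0, 0], [0, 0, 0.5, 0, 0, 0, 0], [0, 0, 0.2, 0, 0, 0, 0], [0, 0, 0, 0, 0, 0, 0], [0, 0, 0, 0, 0, 0, 0]]

```text
time_s: 19.6
position: [0.5422, 0.2257, 0.0658]
tool_rot: [-180.0, 0.0, -84.6]
wrist_force: [-0.5, 0.0, -1.8]
finger_gap: 0.0278
gripper_force: 40.0
```

play_rows:
  motion:
    - [[0, 0, 0.15, 0, 0, 0, 0], [0, 0, 0.15, 0, 0, 0, 0], [0, 0, 0, 0, 0, 0, 0], [0, 0, 0, 0, 0, 0, 0.55], [0, 0, 0, 0, 0, 0, 0.55], [0, 0, 0, 0, 0, 0, 0.55], [0, 0, 0, 0, 0, 0, 0.55], [0, 0, 0, 0, 0, 0, 0.55]]

```text
time_s: 20.6
position: [0.5421, 0.2256, 0.0626]
tool_rot: [-180.0, 0.0, -84.6]
wrist_force: [0.2, 0.7, -0.1]
finger_gap: 0.0475
gripper_force: 0.0
```

play_rows:
  motion:
    - [[0, 0, -1, 0, 0, 0, 0.55], [0, 0, -2.5, 0, 0, 0, 0.55], [0, 0, -4, 0, 0, 0, 0.55], [0, 0, -4, 0, 0, 0, 0.55], [0, 0, -2.5, 0, 0, 0, 0.4], [0, 3, 0, 0, 0, 0, 0], [0, 5, 0, 0, 0, 0, 0], [0, 5, 0, 0, 0, 0, 0], [0, 4.2, 0, 0, 0, 0, 0], [0, 0, 0, 0, 0, 0, 0], [0, 0, 0, 0, 0, 0, 0]]

```text
time_s: 21.98
position: [0.3714, 0.2098, 0.2035]
tool_rot: [-179.9, 0.1, -84.5]
wrist_force: [0.2, 0.2, -0.7]
finger_gap: 0.0004
gripper_force: 0.0
```

```bash
python3 - <<'E'
from h import *
s=r.observe();print(s['time_s'],s['position'],s['finger_gap'])
o=[]
for n,b in(('top',(160,170,290,260)),('side',(160,180,330,300))):
    im,d=r.capture(n);m=r.camera_model(n);x0,y0,x1,y1=b
    v,u=np.nonzero(mask(im,(20,120,60),(33,255,255),b));P=pts(m,d,u,v);S=P[(P[:,2]>.087)&(P[:,2]<.103)]
    print(n,len(u),len(S),rect(S) if len(S)>5 else '',np.percentile(P[:,2],[5,50,95]) if len(u) else '')
    c=im[y0:y1,x0:x1];o.append(cv2.resize(c,(400,int(400*c.shape[0]/c.shape[1])),interpolation=cv2.INTER_CUBIC)[:270])
h=min(c.shape[0] for c in o);cv2.imwrite('pics/p1.png',np.hstack([c[:h] for c in o]))
E
```

```text
21.975 [0.37138767 0.2098082  0.20352543] 0.0004404034671556818
top 240 217 (array([540.6, 220.1]), array([ 27.7, 129. ]), 5.2) [0.08483567 0.09366837 0.10016959]
side 354 262 (array([541. , 223.6]), array([ 34.6, 128.1]), 7.7) [0.07522131 0.09258285 0.09847098]
```

View pics/p1.png

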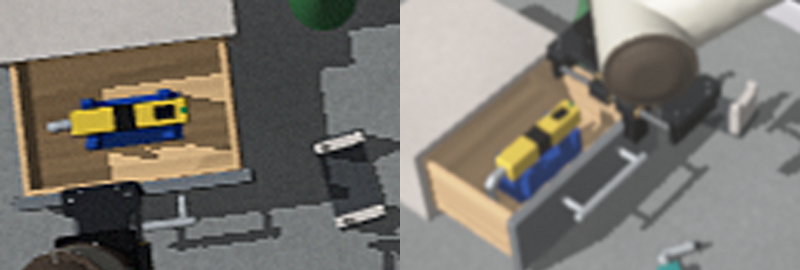

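The probe lies level in the blue saddles: the handle top is about 0.094 high, the yaw is about 5°, and its centre is within a few mm. The gripper is clear in front of the bar. I'll descend and make contact gently.

play_rows:
  motion:
    - [[0, 0, 3, 0, 0, 0, 0], [0, 0, 4, 0, 0, 0, 0], [0, 0, 4, 0, 0, 0, 0], [0, 0, 2, 0, 0, 0, 0], [0, 0, 0.1, 0, 0, 0, 0], [0, -0.8, 0, 0, 0, 0, 0], [0, -0.8, 0, 0, 0, 0, 0], [0, -0.6, 0, 0, 0, 0, 0], [0, -0.5, 0, 0, 0, 0, 0], [0, -0.5, 0, 0, 0, 0, 0], [0, -0.5, 0, 0, 0, 0, 0], [0, -0.5, 0, 0, 0, 0, 0], [0, -0.5, 0, 0, 0, 0, 0]]

```text
time_s: 23.7
position: [0.4177, 0.2136, 0.0715]
tool_rot: [180.0, -0.0, -84.6]
wrist_force: [-1.3, 0.8, 1.0]
finger_gap: 0.0005
gripper_force: 0.6
```

play_rows:
  motion:
    - [[0, -0.8, 0, 0, 0, 0, 0], [0, -0.9, 0, 0, 0, 0, 0], [0, -0.9, 0, 0, 0, 0, 0], [0, -0.9, 0, 0, 0, 0, 0], [0, -0.9, 0, 0, 0, 0, 0], [0, -0.9, 0, 0, 0, 0, 0], [0, -0.9, 0, 0, 0, 0, 0], [0, -0.9, 0, 0, 0, 0, 0], [0, -0.9, 0, 0, 0, 0, 0], [0, -0.8, 0, 0, 0, 0, 0], [0, -0.5, 0, 0, 0, 0, 0], [0, -0.3, 0, 0, 0, 0, 0]]

```text
time_s: 25.2
position: [0.5135, 0.2229, 0.0715]
tool_rot: [-180.0, 0.0, -84.6]
wrist_force: [-1.4, 0.7, -0.2]
finger_gap: 0.0009
gripper_force: 0.6
```

```bash
cat > dr.py <<'E'
from h import *
s=r.observe();print(s['time_s'],s['position'],s['wrist_force'])
im,d=r.capture('side');m=r.camera_model('side')
v,u=np.nonzero(mask(im,(20,120,60),(33,255,255),(130,120,330,300)));P=pts(m,d,u,v);S=P[(P[:,2]>.087)&(P[:,2]<.103)]
print(len(S),rect(S) if len(S)>5 else '')
for n,b in(('side',(130,120,330,300)),('top',(140,130,260,260))):
    if n=='top': im,d=r.capture('top');m=r.camera_model('top')
    v,u=np.mgrid[b[1]:b[3],b[0]:b[2]];u,v=u.ravel(),v.ravel();P=pts(m,d,u,v)
    e=np.array([.9956,.0941]);q=P[:,:2]@e*1000;a=P[:,:2]@[-.0941,.9956]*1000   # along x, y of drawer
    S=(P[:,2]>.09)&(P[:,2]<.104)&(a>165-50)&(a<310)&(q>440)&(q<720)
    g=(np.abs(im[v,u].astype(int).max(1)-im[v,u].astype(int).min(1))<30)&S
    print(n,'grey front top: x', np.round(np.percentile(q[g],[1,10,50,90]),1) if g.sum()>5 else g.sum())
E
python3 dr.py
```

```text
25.2 [0.51348779 0.22290437 0.07152814] [-1.42364981  0.68191061 -0.17885858]
0 
side grey front top: x [520.5 535.4 582.5 682.1]
top grey front top: x [543.3 550.2 586.  605.2]
```

play_rows:
  motion:
    - [[0, -0.5, 0, 0, 0, 0, 0], [0, -0.6, 0, 0, 0, 0, 0], [0, -0.6, 0, 0, 0, 0, 0], [0, -0.5, 0, 0, 0, 0, 0], [0, -0.4, 0, 0, 0, 0, 0], [0, -0.3, 0, 0, 0, 0, 0], [0, -0.2, 0, 0, 0, 0, 0], [0, 0, 0, 0, 0, 0, 0]]

```text
time_s: 26.3
position: [0.5444, 0.2259, 0.0716]
tool_rot: [-180.0, 0.0, -84.6]
wrist_force: [0.3, 0.2, -0.9]
finger_gap: 0.0007
gripper_force: 0.0
```

play_rows:
  motion:
    - [[0, -0.2, 0, 0, 0, 0, 0], [0, -0.2, 0, 0, 0, 0, 0], [0, -0.2, 0, 0, 0, 0, 0], [0, -0.15, 0, 0, 0, 0, 0], [0, -0.1, 0, 0, 0, 0, 0]]

```text
time_s: 26.92
position: [0.5518, 0.2265, 0.0715]
tool_rot: [179.9, -0.0, -84.6]
wrist_force: [-6.2, 1.2, 3.2]
finger_gap: 0.0006
gripper_force: 2.5
```

```bash
python3 dr.py; python3 - <<'E'
from h import *
im,d=r.capture('top');c=im[110:260,120:320];cv2.imwrite('pics/t2.png',cv2.resize(c,None,fx=3.5,fy=3.5,interpolation=cv2.INTER_CUBIC))
E
```

```text
26.925 [0.55184136 0.22650713 0.07152075] [-6.21610591  1.17629934  3.1677921 ]
0 
side grey front top: x [559.6 578.7 620.8 679.6]
top grey front top: x [584.2 611.7 625.4 633.2]
```

View pics/t2.png

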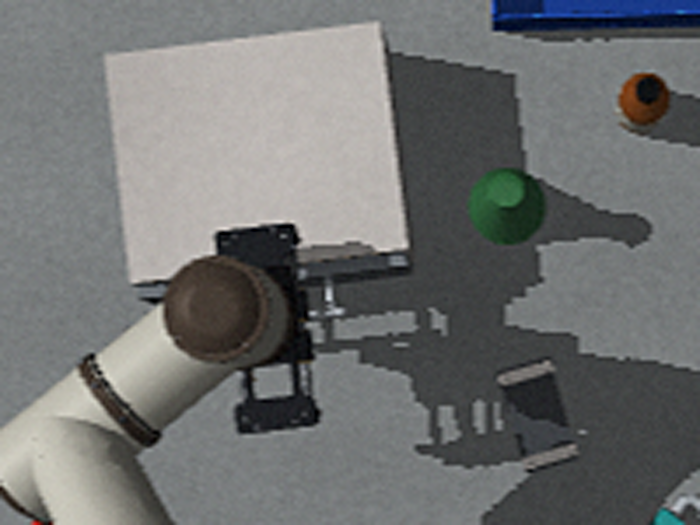

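The drawer front is now up against the unit and the force has risen to 6 N, which suggests the stop. A small further push will confirm it.

play_rows:
  motion:
    - [[0, -0.1, 0, 0, 0, 0, 0], [0, -0.1, 0, 0, 0, 0, 0], [0, 0, 0, 0, 0, 0, 0]]

```text
time_s: 27.45
position: [0.5519, 0.2264, 0.0715]
tool_rot: [179.7, -0.1, -84.6]
wrist_force: [-10.5, 2.6, 6.8]
finger_gap: 0.0004
gripper_force: 4.9
```

play_rows:
  motion:
    - [[0, 0.5, 0, 0, 0, 0, 0], [0, 1.5, 0, 0, 0, 0, 0], [0, 3, 0, 0, 0, 0, 0], [0, 5, 0, 0, 0, 0, 0], [0, 4, -2, 0, 0, 0, 0], [0, 1, -5, 0, 0, 0, 0], [0, 0, -5, 0, 0, 0, 0], [0, 0, -3, 0, 0, 0, 0], [0, 0, 0, 0, 0, 0, 0], [0, 0, 0, 0, 0, 0, 0], [0, 0, 0, 0, 0, 0, 0]]

```text
time_s: 28.82
position: [0.4045, 0.2119, 0.2202]
tool_rot: [179.9, -0.1, -84.6]
wrist_force: [-0.4, 0.0, -0.0]
finger_gap: 0.0002
gripper_force: 0.0
```

```bash
python3 - <<'E'
from h import *
s=r.observe();print(s['time_s'],s['position'],s['wrist_force'])
im,d=r.capture('top');m=r.camera_model('top');v,u=np.mgrid[130:230,150:250];u,v=u.ravel(),v.ravel();P=pts(m,d,u,v)
q=P[:,:2]@[.9956,.0941]*1000;a=P[:,:2]@[-.0941,.9956]*1000
B=(P[:,2]>.076)&(P[:,2]<.094)&(q<620)&(q>540)&(a>80)&(a<250);print('bar x along',np.percentile(q[B],[10,50,90]),B.sum(),'start',np.dot([421.2,212.3],[.9956,.0941]))
c=im[110:260,120:320];cv2.imwrite('pics/t3.png',cv2.resize(c,None,fx=3.5,fy=3.5,interpolation=cv2.INTER_CUBIC))
E
```

```text
28.825 [0.40453105 0.21189328 0.22016727] [-0.40766113  0.0120641  -0.02039504]
bar x along [579.504393   586.4799747  618.19970556] 178 start 439.32415000000003
```

View pics/t3.png

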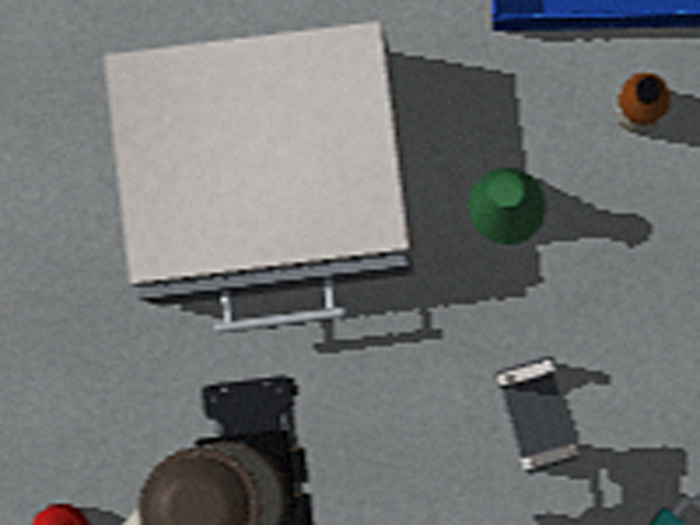

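Everything is clear of the robot, and the bar has moved about 147 mm. There is a dark line between the front and the unit, so I'll measure that gap before handing in.

```bash
python3 - <<'E'
from h import *
o=[]
for n,b in(('top',(140,130,260,230)),('side',(90,130,300,310))):
    im,d=r.capture(n);m=r.camera_model(n);v,u=np.mgrid[b[1]:b[3],b[0]:b[2]];u,v=u.ravel(),v.ravel();P=pts(m,d,u,v)
    q=P[:,:2]@[.9956,.0941]*1000;a=P[:,:2]@[-.0941,.9956]*1000
    T=(P[:,2]>.113)&(P[:,2]<.127)&(a>50)&(a<310);
    print(n,'unit top',rect(P[T]),'q',np.percentile(q[T],[.5,1,2,99,99.5]))
    F=(P[:,2]>.093)&(P[:,2]<.102)&(a>50)&(a<310)&(q<660);print(' front top q',np.percentile(q[F],[2,10,50,90,98]),F.sum())
    A=(P[:,2]<.085)&(P[:,2]>.03)&(a>50)&(a<310)&(q>605)&(q<650);print(' front face q',np.percentile(q[A],[10,50,90]) if A.sum() else 0,A.sum())
    if n=='side': cv2.imwrite('pics/s3.png',cv2.resize(im[150:300,110:300],None,fx=4,fy=4,interpolation=cv2.INTER_CUBIC))
z=np.load('w2.npz');d=z['d'];m=dict(zip(('fx','fy','cx','cy'),z['k']),pose=z['P']);v,u=np.mgrid[40:130,230:515];u,v=u.ravel(),v.ravel();P=pts(m,d,u,v);q=P[:,:2]@[.9956,.0941]*1000
F=(P[:,2]>.093)&(P[:,2]<.102);print('before: front top q',np.percentile(q[F],[2,10,50]))
E
```

```text
top unit top (array([709.7, 247.1]), array([224.4, 258.3]), 5.4) q [633.11304072 634.31221837 636.10499414 831.76031947 834.75276347]
 front top q [582.90406361 617.7273921  619.76154404 631.35302385 634.00167176] 46
 front face q [617.3368553  618.35771357 618.90841317] 120
side unit top (array([719. , 248.8]), array([249. , 259.8]), 5.4) q [632.77089749 633.50295893 634.68325385 857.53109266 859.31066123]
 front top q [616.24948127 617.9575945  620.33761877 631.84312079 651.07580028] 162
 front face q [617.44144262 620.40764089 624.87856825] 763
before: front top q [487.50016257 488.13731653 490.80944186]
```

View pics/s3.png

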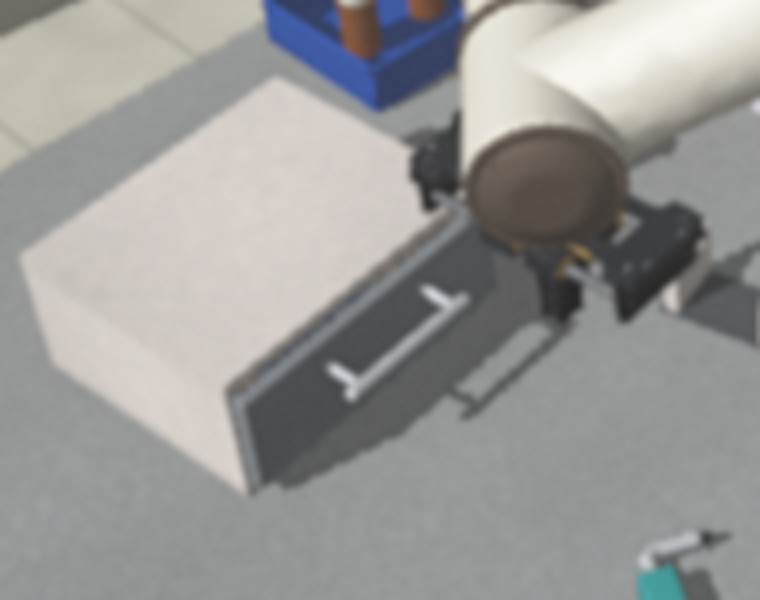

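The side view shows the grey front tight against the unit with no visible gap. I'll cross-check the travel by comparing the same cameras before and after.

```bash
python3 - <<'E'
from h import *
for n,b,b2 in(('top',(150,190,250,255),(140,130,260,230)),('side',(150,180,300,310),(90,130,300,310))):
  for t in(0,1):
    if t: im,d=r.capture(n);B=b2
    else: im,d,_=load(n);B=b
    m=r.camera_model(n);v,u=np.mgrid[B[1]:B[3],B[0]:B[2]];u,v=u.ravel(),v.ravel();P=pts(m,d,u,v)
    q=P[:,:2]@[.9956,.0941]*1000;a=P[:,:2]@[-.0941,.9956]*1000
    lo,hi=(420,500) if not t else (565,650)
    K=(a>60)&(a<310)&(q>lo)&(q<hi)
    A=K&(P[:,2]<.092)&(P[:,2]>.02);h,e=np.histogram(q[A],bins=np.arange(lo,hi+1,4));print(n,t,'face/bar hist',dict(zip(e[:-1].astype(int).tolist(),h.tolist())))
E
```

```text
top 0 face/bar hist {420: 0, 424: 0, 428: 33, 432: 43, 436: 43, 440: 6, 444: 6, 448: 5, 452: 5, 456: 5, 460: 5, 464: 7, 468: 18, 472: 0, 476: 0, 480: 0, 484: 6, 488: 6, 492: 46, 496: 38}
top 1 face/bar hist {565: 0, 569: 0, 573: 0, 577: 36, 581: 39, 585: 33, 589: 5, 593: 4, 597: 6, 601: 5, 605: 6, 609: 4, 613: 7, 617: 141, 621: 0, 625: 0, 629: 0, 633: 0, 637: 0, 641: 0, 645: 0}
side 0 face/bar hist {420: 0, 424: 2, 428: 50, 432: 55, 436: 37, 440: 10, 444: 7, 448: 5, 452: 4, 456: 10, 460: 7, 464: 33, 468: 575, 472: 247, 476: 12, 480: 13, 484: 4, 488: 1, 492: 0, 496: 4}
side 1 face/bar hist {565: 0, 569: 0, 573: 0, 577: 49, 581: 52, 585: 34, 589: 12, 593: 2, 597: 6, 601: 8, 605: 4, 609: 7, 613: 52, 617: 558, 621: 258, 625: 21, 629: 11, 633: 21, 637: 14, 641: 13, 645: 10}
```

Both cameras show about 149 mm of travel, from an initial opening of about 150 mm, ending on a hard stop. The drawer is shut, so I'm handing in.

```bash
python3 -c "
from bench import r
print(r.job_done())"
```

```text
the job is handed in; nothing more can be done
None
```

I traced the gasket from the green dot to the red dot, laid the probe in the blue saddles, pushed the drawer shut (about 149 mm of travel, to a firm stop), and handed the job in at about 29 s of the 72 s allowed; the hand-in returned no verdict.

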